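# Collate a gift set on the carrier of a shrink-wrap line

## Robot

A 6-joint arm with a two-finger parallel gripper is mounted at the origin on the work surface. World frame = base frame: x ahead of the robot, y to its left, z up, the work surface at z = 0. Lengths are in m, angles in degrees, forces in N, time in s.
With the tool pointing down it reaches from about 0.35 to 0.875 m from the base axis. Payload 4.2 kg.
Tool frame: the origin (TCP) lies on the centre line of the jaws, within the pads' length; the fingertips stand tip_reach ahead of it and the grasp point (between the pads) is the TCP (tip_reach is the distance from the TCP to the fingertips, in m); z points along the fingers, y is the line along which they close (so a half turn about z gives the same grasp; the last joint's range is limited). The gripper opens to 87 mm and grips with 3 to 60 N. Pads are 19 mm wide; open, the fingers measure 117 mm over their backs; the gripper's body (75 mm by 190 mm) begins 51 mm behind the grasp point.
Start: joints at [91.593, 22.042, 0.453, 0, -68.411, -14.817], TCP at [0.143, 0.608, 0.242] pointing down, gripper open.
Joint ranges: [-179.83, 179.83], [-69.29, 118.12], [-61.27, 80.66], [-181.25, 117.63], [-171.15, -9.14], [-177.46, 177.46]. Speed limits (degrees/s): [159.86, 159.86, 180, 180, 180, 180].

## Interface

Orientations are given as a 3x3 rotation matrix whose columns are the frame's x, y, z axes.
In Python, from station import sense, capture, finish_job, tip_reach gives the robot as it stands.
- The arm moves only by the tool arm_command, never from a script. Its argument "deltas" is a list of rows, each a list of 7 numbers: the turn, a rotation vector about the tool's x, y, z in rad, then the shift along the tool's x, y, z in cm, then the closure, from -1 (fully open) to 1 (shut), so that 0 is half open. In form: [[rx, ry, rz, dx, dy, dz, hand], ...]. A call has 1 to 8 rows; each row is the pose to reach, as a shift and turn from the pose commanded when the call began, along the tool's axes at that moment; what a row does not reach only later rows make up. A row lasts 1/12 s, in which the tool goes at most 41.7 mm and 7.16 degrees, less where a joint would pass 70% of its speed; a pose out of reach is approached as far as the arm can. A call with a gripper value outside its range is refused whole. The fingers move at their own pace and stop on an object; the grip force is fixed at half the most. Time passes only in rows, so rows that repeat a pose let the fingers close. It gives the time, the measured TCP pose, the force, the opening and the grip force at its end, in the units of the state.
- sense(): the state, without advancing time (a new reading comes with each control period).
- capture(name): name is "scene" or "top" or "wrist"; returns a dict with "pixels" (420x560x3 uint8, blue, green, red), "fovy" (degrees; the focal length in pixels is half the picture's height over the tangent of half this angle, whatever the lens; pixels are square), "cx", "cy" (the principal point, pixels), "k1" (the pictures are not rectified: a ray, as slopes to the right and down, at radius r is drawn at 1 + k1 r^2 times it, then the intrinsics apply), "rvec" (rotation vector, rad) and "tvec" (3), from world to camera coordinates, as OpenCV has them. Camera axes: x right, y down, z forward; pixel columns grow to the right and rows downward; lengths in m; the calibration is good to about 2 mm. A picture is of the moment at which its call begins. There is no depth.
- finish_job(): hands the job in; it is judged then, once.
The state is a dict: "time_s": time; "joints": joint angles; "joint_velocities": joint speeds; "effort": joint torques, N m; "tcp_pos": TCP position; "ee_rot": TCP orientation; "wrist_force": force on the tool from outside, world axes, zero at the start; "moment": the same for the moment, N m; "gripper_width": opening from 0.0 (shut) to 1.0 (fully open); "gripper_force": force on a finger pad.
Only numpy, scipy, OpenCV 4.12 (cv2) and the standard library are available. Lean on these libraries where they do the work, as an engineer would, in place of code of your own. Each camera call takes 0.05 s, during which the arm holds its last target. There are 200 camera calls.

## Task

Complete the gift set on the grey carrier plate, whose low metal fence is its back, leaving the square carton and the round tin that already stand on it where they are. Stand the slim bottle midway between carton and tin in line with them, the squat jar straight in front of the square carton and the slim upright box straight behind the round tin, each of these two with a gap of about 2 cm, and set the small shallow pot centred on top of the jar. Put every piece down gently, upright, and do not drop or topple any.

Things in the scene. Friction and masses are not known exactly. Their poses are not given: they have to be found in the camera images.
- carrier: Fixed grey plastic plate, 250 deep (x) by 280 wide (y) by 6 mm thick, lying on the table. Along its back edge (+x, x = 115 to 125 mm, farther from the robot) runs an aluminium fence whose top is 22 mm above the table. Origin: centre of its underside, at table height. x points to its back, y to its left (seen from the front), z up. Turned by up to about 15 degrees.
- carton: Square brown cardboard carton, 64 x 64 mm and 55 mm high, about 0.45 kg, loose, standing on the plate about 85 mm left or right of its centre (changes). Origin: centre of its underside, on the plate. At the start its axes are parallel to the plate's: its x points to the back.
- tin: Round bare metal tin, 64 mm diameter, 50 mm high, about 0.45 kg, loose, standing on the plate at the other end from the carton. Origin: centre of its underside, on the plate. At the start its axes are parallel to the plate's: its x points to the back.
- bottle: Slim white plastic bottle, upright, loose: body 36 mm diameter and 80 mm high, above it a black cap of 24 mm diameter to 100 mm in all; about 0.11 kg. Starts on the table right of the plate, like the three below; their places are swapped at random with each other and with three things to be left out (two orange and black cartons 40 x 40 x 68 mm, and a paper ring 54 mm wide and 22 mm high), at least 80 mm from centre to centre. Origin: centre of its underside; z up.
- jar: Squat jar, upright, loose: white body 48 mm diameter up to 28 mm, flat black lid 50 mm diameter up to 42 mm in all; about 0.14 kg. Origin: centre of its underside; z up.
- slimbox: Slim upright box of off-white paperboard with a grey band low on its sides, loose: 30 x 30 mm and 75 mm high, about 0.06 kg. Origin: centre of its underside; x and y square to its sides, z up. Its final yaw does not matter.
- pot: Small shallow round pot, upright, loose: 42 mm diameter, clear glass up to 15 mm and a bare aluminium lid up to 25 mm in all; about 0.05 kg. Origin: centre of its underside; z up.

How it is judged:
By the outcome, as a careful person would: the job done as asked, in the order asked, and still so for the second after the job is handed in, with the robot touching nothing.
It also fails if it takes over 112 s, if anything falls off the work surface, if the arm or the gripper's body presses on something with over 40 N, if the wrist force passes 120 N, or if a joint passes its speed limit or range.

## Working session

There is one attempt and no reset: what is moved stays moved. The work goes in short steps, Python scripts to look and compute and a tool call to move; the robot and the scene stay as the last step left them, time stands still between calls to the robot, and variables do not carry over. Pictures are saved under pics/ and viewed, at most 18 in all, crops included, and the job is handed in when it is done.

Besides the shell and the picture viewer there is one more tool, called after "Request:" by a JSON object that holds its "method" and its "body", one argument or row to a line. arm_command: Moves the arm, as the interface text tells. Its arguments: {"type":"object","properties":{"deltas":{"type":"array"}},"required":["deltas"]}

```bash
mkdir -p pics; ls; cat > h.py <<'E'
import numpy as np, cv2
from station import sense, capture, finish_job, tip_reach
def cam(name, save=None):
    c=capture(name)
    if save: cv2.imwrite('pics/'+save+'.png',c['pixels'])
    h=c['pixels'].shape[0]; f=h/2/np.tan(np.radians(c['fovy'])/2)
    c['f']=f; c['R']=cv2.Rodrigues(np.array(c['rvec'],float))[0]; c['t']=np.array(c['tvec'],float).ravel()
    return c
def ray(c,u,v):
    K=np.array([[c['f'],0,c['cx']],[0,c['f'],c['cy']],[0,0,1.]])
    p=cv2.undistortPoints(np.array([[[u,v]]],float),K,np.array([c['k1'],0,0,0.]))[0,0]
    return -c['R'].T@c['t'], c['R'].T@np.array([p[0],p[1],1.])
def onz(c,u,v,z):
    o,d=ray(c,u,v); return o+d*(z-o[2])/d[2]
def proj(c,P):
    K=np.array([[c['f'],0,c['cx']],[0,c['f'],c['cy']],[0,0,1.]])
    return cv2.projectPoints(np.array(P,float).reshape(-1,1,3),np.array(c['rvec'],float),c['t'],K,np.array([c['k1'],0,0,0.]))[0].reshape(-1,2)
E
python3 - <<'E'
from h import *
for n in ['scene','top','wrist']:
    c=cam(n,n+'0'); print(n,c['fovy'],c['cx'],c['cy'],c['k1'],-c['R'].T@c['t'],c['R'][2])
s=sense(); print(tip_reach,s)
E
```

```text
pics
scene 46.52986150080611 281.67718898347186 205.71063694477013 -0.02455524871449902 [1.26359166 0.10921935 0.80404097] [-0.68954311 -0.13773746 -0.7110265 ]
top 49.0120449079646 266.31213274368054 208.50245494685052 -0.025763778764427838 [ 0.41601466 -0.00906903  0.98229593] [ 0.131019    0.00683695 -0.99135628]
wrist 65.29066129807256 277.7724406517316 201.66907390107866 -0.07421738126287727 [0.2260105  0.58900588 0.38560727] [-0.29733066  0.06753802 -0.95238285]
0.019 {'time_s': 0.15, 'joints': array([ 9.15945903e+01,  2.20835752e+01,  3.98334534e-01, -1.94703206e-02,
       -6.84116722e+01, -1.48148603e+01]), 'joint_velocities': array([ 0.03196112, -0.13382363,  0.14343527,  0.10268829, -0.0424128 ,
        0.02040444]), 'effort': array([-2.08840124e-04, -3.91054738e+01,  1.87586868e+01,  4.22232226e+00,
        1.23886231e-02, -1.42002550e-04]), 'tcp_pos': array([0.14284463, 0.60803147, 0.24068667]), 'ee_rot': array([[ 9.73469410e-01, -2.28817033e-01, -2.68793075e-04],
       [-2.28817156e-01, -9.73467935e-01, -1.69956550e-03],
       [ 1.27228095e-04,  1.71597949e-03, -9.99998520e-01]]), 'wrist_force': array([-0.21629268, -0.46338733,  0.16150393]), 'moment': array([-0.01398372, -0.03007583, -0.02226935]), 'gripper_force': 0.0, 'gripper_width': 1.0050421180745834}
```

View pics/top0.png

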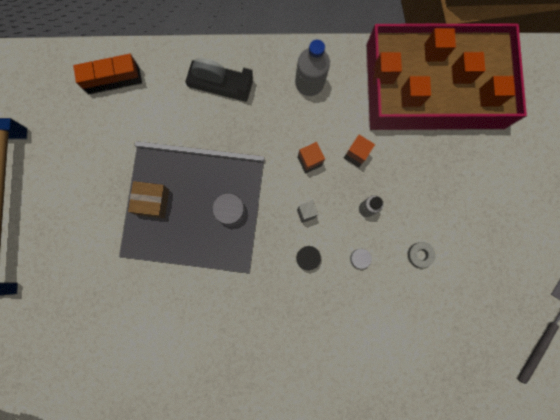

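View pics/scene0.png

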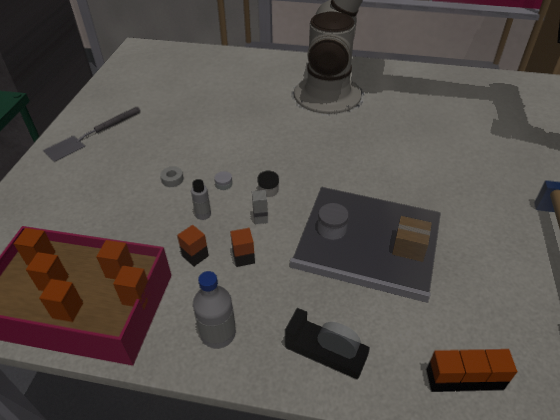

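The top view shows the plate (corners about (138,148), (264,158), (250,271), (121,257)), carton (147,198), tin (228,209), slimbox (308,211), jar (309,258), bottle (374,205) and pot (361,259). The scene view agrees: the tin stands nearer the loose pieces, and the fence is on the far side from the robot.

```bash
python3 - <<'E'
from h import *
c=cam('top'); im=c['pixels']; g=cv2.cvtColor(im,cv2.COLOR_BGR2GRAY); hsv=cv2.cvtColor(im,cv2.COLOR_BGR2HSV)
big=cv2.resize(im[130:290,110:440],None,fx=2.4,fy=2.4,interpolation=cv2.INTER_CUBIC); cv2.imwrite('pics/crop.png',big)
# plate mask: darker grey, filled
m=np.zeros_like(g); m[130:290,100:285]=((g<112)[130:290,100:285])*255
m=cv2.morphologyEx(m,cv2.MORPH_OPEN,np.ones((5,5)))
cs=max(cv2.findContours(m,0,2)[0],key=cv2.contourArea); h=cv2.convexHull(cs)
r=cv2.minAreaRect(h); print('plate',r, cv2.contourArea(h))
q=cv2.approxPolyDP(h,6,True)[:,0]; print(q.tolist()); 
for p in q: print(onz(c,*p,.006).round(4))
def big1(mask,x0,y0,x1,y1):
    z=np.zeros_like(g); z[y0:y1,x0:x1]=mask[y0:y1,x0:x1]*255
    k=max(cv2.findContours(z,0,2)[0],key=cv2.contourArea); return k
for n,mask,b,z in [('carton',(hsv[...,1]>70),(125,175,170,225),.061),('tin',(g>115),(208,188,250,230),.056),
  ('jar',g<60,(290,240,328,275),.042),('cap',g<60,(364,194,386,213),.1),('pot',None,(345,245,378,274),.025),('slim',None,(294,196,325,226),.075)]:
    if mask is None:
        print(n); print(g[b[1]:b[3]:2,b[0]:b[2]:2]); continue
    k=big1(mask,*b); (u,v),rr=cv2.minEnclosingCircle(k); mr=cv2.minAreaRect(k)
    P=onz(c,*mr[0],z); s=np.linalg.norm(onz(c,mr[0][0]+1,mr[0][1],z)-P)
    print(n,mr,rr, P.round(4),'size mm',(np.array(mr[1])*s*1000).round(1))
E
```

```text
plate ((191.44671630859375, 208.6146240234375), (132.4058837890625, 114.38379669189453), 7.1934709548950195) 14842.5
[[136, 146], [263, 160], [249, 272], [120, 257]]
[0.685  0.2819 0.006 ]
[0.6512 0.0042 0.006 ]
[0.4107 0.0349 0.006 ]
[0.4436 0.3084 0.006 ]
carton ((148.09231567382812, 199.26156616210938), (37.95463180541992, 33.4893798828125), 7.125016689300537) 23.754045486450195 [0.5584 0.2372 0.061 ] size mm [77.5 68.4]Traceback (most recent call last):
  File "<stdin>", line 18, in <module>
  File "<stdin>", line 13, in big1
ValueError: max() iterable argument is empty
```

View pics/crop.png

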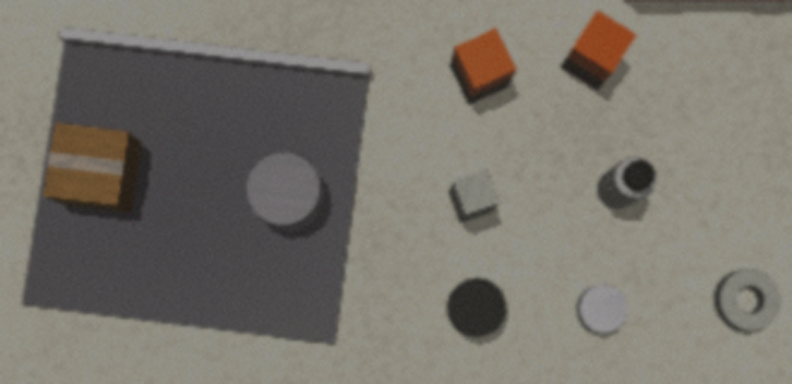

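The crop gives the carton top centre at (146,198) in full-picture pixels, tin (228,209), slimbox top (308,210), jar (309,258), bottle cap (376,204) and pot (361,259).

```bash
python3 - <<'E'
from h import *
c=cam('top')
for n,u,v,z in [('carton',87,164,.061),('tin',284,189,.056),('slim',475,193,.075),('jar',477,307,.042),('cap',639,177,.1),('pot',603,309,.025)]:
    print(n,onz(c,110+u/2.4,130+v/2.4,z).round(4))
s=sense(); print(s['ee_rot'].round(3).tolist(),s['tcp_pos'])
w=cam('wrist'); R=s['ee_rot']; print('cam in tool',R.T@(-w['R'].T@w['t']-s['tcp_pos']), 'axis',R.T@w['R'][2])
E
```

```text
carton [0.5604 0.241  0.061 ]
tin [0.5385 0.0744 0.056 ]
slim [ 0.5315 -0.0854  0.075 ]
jar [ 0.4385 -0.0881  0.042 ]
cap [ 0.5404 -0.2156  0.1   ]
pot [ 0.4364 -0.198   0.025 ]
[[0.973, -0.229, -0.0], [-0.229, -0.973, -0.001], [0.0, 0.001, -1.0]] [0.14290993 0.60817222 0.24104411]
cam in tool [ 0.08530102 -0.00033053 -0.1450214 ] axis [-3.05019247e-01  4.29839665e-04  9.52346089e-01]
```

Request:
{"method": "arm_command", "body": {
  "deltas": [
    [0,0,0,1.5,1,0,-1],
    [0,0,0,5,3.5,0,-1],
    [0,0,0,8.5,5.7,0,-1],
    [0,0,0,12,8,0,-1],
    [0,0,0,15.5,10.4,0,-1],
    [0,0,0,19,12.8,0,-1],
    [0,0,0,22.5,15.1,0,-1],
    [0,0,0,26,17.4,0,-1]
  ]
}}

```text
time_s: 0.97
tcp_pos: [0.3549, 0.3802, 0.2418]
ee_rot: [[0.974, -0.228, 0.0], [-0.228, -0.974, 0.001], [0.0, -0.001, -1.0]]
wrist_force: [1.3, 0.7, -0.2]
gripper_width: 0.995
gripper_force: 0.0
```

Request:
{"method": "arm_command", "body": {
  "deltas": [
    [0,0,-0.02,3.5,2.3,0,-1],
    [0,0,-0.04,7,4.7,0,-1],
    [0,0,-0.06,10.5,7,0,-1],
    [0,0,-0.08,14,9.4,0,-1],
    [0,0,-0.1,17.5,11.7,0,-1],
    [0,0,-0.11,21,14,0,-1],
    [0,0,-0.11,24,16,0,-1],
    [0,0,-0.11,26,17.4,0,-1]
  ]
}}

```text
time_s: 1.63
tcp_pos: [0.5693, 0.1502, 0.2414]
ee_rot: [[0.992, -0.123, 0.0], [-0.123, -0.992, -0.0], [0.0, 0.0, -1.0]]
wrist_force: [0.1, 0.2, 0.2]
gripper_width: 1.001
gripper_force: 0.0
```

```bash
python3 - <<'E'
from h import *
import pickle
c=cam('wrist','w1'); s=sense(); pickle.dump(c,open('w1.pkl','wb')); print(s['time_s'],s['joints'].round(1),s['tcp_pos'],s['ee_rot'][:,0])
E
```

```text
1.6833 [ 30.3  18.6  -4.8   0.1 -66.6  52.4] [0.57084708 0.14841523 0.24105064] [ 9.92099469e-01 -1.25451457e-01  7.59033348e-04]
```

View pics/w1.png

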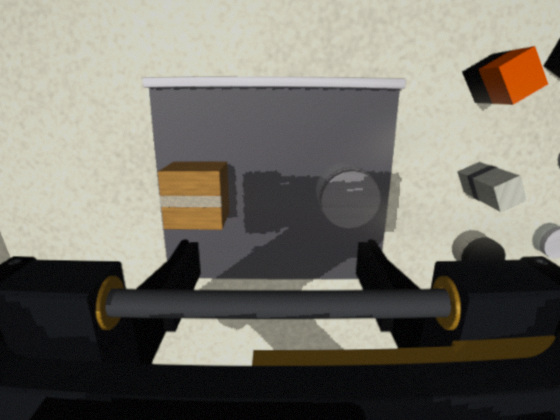

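Wrist view: carton top around (192,200), tin top ellipse around (351,198), plate sides at columns 151–400, front edge at row 279, slimbox at (490,187). I'll enlarge the plate for exact edges.

```bash
python3 - <<'E'
import cv2,numpy as np
im=cv2.imread('pics/w1.png'); c=im[65:290,140:410]; c=cv2.convertScaleAbs(cv2.resize(c,None,fx=2.6,fy=2.6,interpolation=cv2.INTER_CUBIC),alpha=1.6,beta=10)
cv2.imwrite('pics/w1c.png',c)
E
```

```text
(no output)
```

View pics/w1c.png

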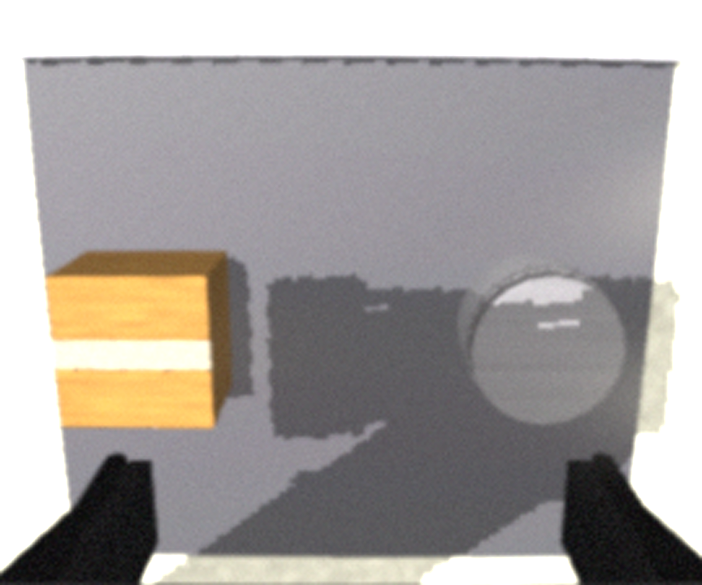

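The crop shows the carton top corners at (46,278), (210,276), (214,428), (62,427), and the tin rim centre at (547,348). Plate edges: left (27,62)→(70,540), right (672,65)→(632,460).

```bash
cat >> h.py <<'E'
E
python3 - <<'E'
from h import *
import pickle
c=pickle.load(open('w1.pkl','rb'))
P=lambda u,v,z: onz(c,140+(u+.5)/2.6-.5,65+(v+.5)/2.6-.5,z)[:2]
k=np.array([P(*p,.061) for p in [(46,278),(210,276),(214,428),(62,427)]])
print('carton',k.round(4).tolist(),k.mean(0).round(4),'sides',np.linalg.norm(k-np.roll(k,-1,0),axis=1).round(4))
e=[(470,348),(625,348),(547,272),(547,425)]
t=np.array([P(*p,.056) for p in e]); print('tin',t.round(4).tolist(),t.mean(0).round(4),np.linalg.norm(t[0]-t[1]),np.linalg.norm(t[2]-t[3]))
for a,b in [((27,62),(70,540)),((672,65),(632,460))]:
    A,B=P(*a,.006),P(*b,.006); d=A-B; print('edge',A,B,np.degrees(np.arctan2(d[1],d[0])))
A,B=P(200,555,.006),P(440,555,.006); d=A-B; print('front',A,B,np.degrees(np.arctan2(d[1],d[0]))-90)
d=k.mean(0)-t.mean(0); print('line',np.linalg.norm(d),np.degrees(np.arctan2(d[1],d[0]))-90)
E
```

```text
carton [[0.5978, 0.2708], [0.5903, 0.2062], [0.527, 0.2158], [0.535, 0.2789]] [0.5625 0.243 ] sides [0.065  0.064  0.0636 0.0632]
tin [[0.5469, 0.1076], [0.5391, 0.0444], [0.5746, 0.0745], [0.5092, 0.0782]] [0.5424 0.0762] 0.06366688372830592 0.06551076819067461
edge [0.6824623 0.2800722] [0.45351343 0.3130288 ] -8.191313790919699
edge [0.64703078 0.00493275] [0.46327937 0.02786971] -7.115200163429741
front [0.43736947 0.24823792] [0.42252113 0.12679596] -6.9707809647717625
line 0.1680170912600396 -6.874059530252936
```

Sizes check (carton 64 mm, tin 64 mm, pitch 168 mm, yaw about -7°). Now look at the loose pieces.

Request:
{"method": "arm_command", "body": {
  "deltas": [
    [0,0,0,-0.3,2,0,-1],
    [0,0,0,-0.7,6,0,-1],
    [0,0,0,-1.2,10,0,-1],
    [0,0,0,-1.7,14,0,-1],
    [0,0,0,-2.2,18,0,-1],
    [0,0,0,-2.7,22,0,-1],
    [0,0,0,-3.1,26,0,-1],
    [0,0,0,-3.4,29.5,0,-1]
  ]
}}

```text
time_s: 2.35
tcp_pos: [0.4969, -0.1375, 0.2419]
ee_rot: [[0.993, -0.121, 0.0], [-0.121, -0.993, 0.0], [0.0, -0.0, -1.0]]
wrist_force: [0.1, -0.7, 0.3]
gripper_width: 1.0
gripper_force: 0.0
```

Request:
{"method": "arm_command", "body": {
  "deltas": [
    [0,0,0,0,0,0,-1],
    [0,0,0,0,0,0,-1],
    [0,0,0,0,0,0,-1]
  ]
}}

```text
time_s: 2.6
tcp_pos: [0.498, -0.1357, 0.2416]
ee_rot: [[0.993, -0.121, 0.0], [-0.121, -0.993, 0.0], [0.0, -0.0, -1.0]]
wrist_force: [-0.0, 0.1, 0.2]
gripper_width: 0.999
gripper_force: 0.0
```

```bash
python3 - <<'E'
from h import *
import pickle
c=cam('wrist','w2'); s=sense(); pickle.dump(c,open('w2.pkl','wb')); print(s['time_s'],s['joints'].round(1),s['tcp_pos'],s['ee_rot'][:,0])
cv2.imwrite('pics/w2c.png',cv2.resize(c['pixels'][20:320,100:500],None,fx=2,fy=2,interpolation=cv2.INTER_CUBIC))
E
```

```text
2.65 [  2.9  11.4 -14.6  -0.  -63.9  80.3] [ 0.49821655 -0.13513606  0.24156869] [ 9.92788284e-01 -1.19880737e-01  1.77611151e-04]
```

View pics/w2c.png

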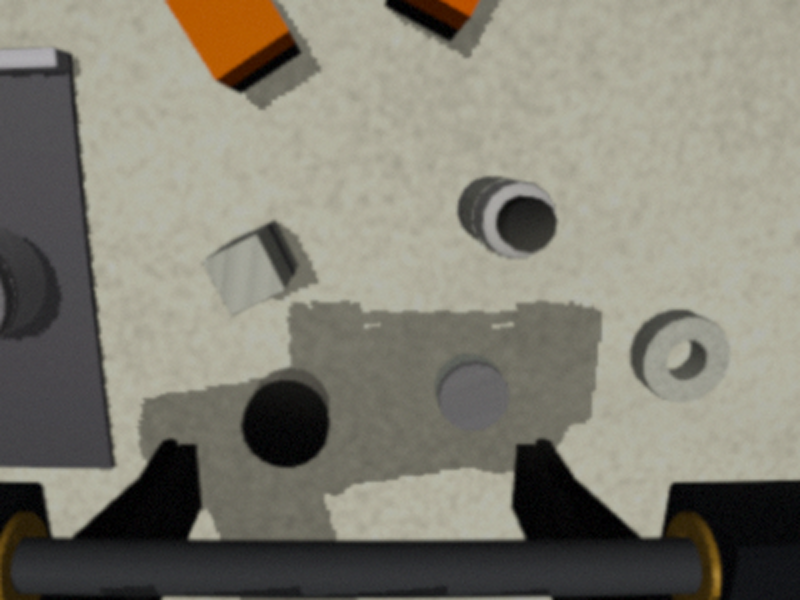

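Crop (2×, offset (100,20)): cap (526,223), jar lid (286,423), pot lid (474,395), and slimbox top corners (205,262), (260,233), (288,291), (233,314). The plate's right edge is at the left.

```bash
python3 - <<'E'
from h import *
import pickle
c=pickle.load(open('w2.pkl','rb'))
P=lambda u,v,z: onz(c,100+u/2,20+v/2,z)[:2]
def circ(n,l,r,t,b,z):
    m=((l+r)/2,(t+b)/2); q=[P(l,m[1],z),P(r,m[1],z),P(m[0],t,z),P(m[0],b,z)]
    print(n,P(*m,z).round(4),np.linalg.norm(q[0]-q[1]).round(4),np.linalg.norm(q[2]-q[3]).round(4))
circ('cap',497,556,194,252,.1)
circ('jar',242,329,380,467,.042); circ('pot',440,508,361,430,.025)
k=np.array([P(*p,.075) for p in [(205,262),(260,233),(288,291),(233,314)]]); d=k[1]-k[0]
print('slim',k.mean(0).round(4),np.linalg.norm(k-np.roll(k,-1,0),axis=1).round(4),np.degrees(np.arctan2(d[1],d[0])),np.degrees(np.arctan2(*(k[0]-k[3])[::-1])))
E
```

```text
cap [ 0.5461 -0.216 ] 0.0258 0.0249
jar [ 0.4423 -0.0886] 0.0497 0.0537
pot [ 0.4396 -0.1989] 0.0403 0.0435
slim [ 0.5341 -0.0872] [0.0302 0.0305 0.0296 0.0283] -70.15319284490135 18.373057994657593
```

Request:
{"method": "arm_command", "body": {
  "deltas": [
    [0,0,0.12,0.7,0.9,0,-0.4],
    [0,0,0.24,1.4,1.9,0,-0.4],
    [0,0,0.36,2.1,2.8,0,-0.4],
    [0,0,0.48,2.8,3.8,0,-0.4],
    [0,0,0.6,3.5,4.7,0,-0.4],
    [0,0,0.72,4.2,5.7,0,-0.4],
    [0,0,0.84,4.9,6.6,0,-0.4],
    [0,0,0.96,5.4,7.5,0,-0.4]
  ]
}}

```text
time_s: 3.32
tcp_pos: [0.5438, -0.2156, 0.2413]
ee_rot: [[0.468, -0.884, -0.0], [-0.884, -0.468, 0.0], [-0.0, 0.0, -1.0]]
wrist_force: [0.6, 0.6, 0.3]
gripper_width: 0.702
gripper_force: 0.0
```

Request:
{"method": "arm_command", "body": {
  "deltas": [
    [0,0,0.12,0,0,1.5,-0.4],
    [0,0,0.24,0,0,3,-0.4],
    [0,0,0.36,0,0,4.5,-0.4],
    [0,0,0.48,0,0,6,-0.4],
    [0,0,0.6,0,0,7.5,-0.4],
    [0,0,0.61,0,0,8.5,-0.4],
    [0,0,0.61,0,0,9,-0.4],
    [0,0,0.61,0,0,9,-0.4]
  ]
}}

```text
time_s: 3.98
tcp_pos: [0.5425, -0.2157, 0.1504]
ee_rot: [[-0.116, -0.993, -0.002], [-0.993, 0.116, 0.0], [-0.0, 0.002, -1.0]]
wrist_force: [-0.2, 0.2, 0.7]
gripper_width: 0.698
gripper_force: 0.0
```

```bash
python3 - <<'E'
from h import *
s=sense(); print(s['time_s'],s['joints'].round(1),s['tcp_pos'],s['ee_rot'].round(3).tolist(), s['gripper_width'])
d=np.array([.543,-.216,.06])-s['tcp_pos']; print(s['ee_rot'].T@d*100)
c=cam('wrist','w3')
E
```

```text
3.9833 [ -5.8  22.7 -12.6  -0.  -54.8  -0.8] [ 0.54246275 -0.21573914  0.15037867] [[-0.116, -0.993, -0.002], [-0.993, 0.116, 0.0], [-0.0, 0.002, -1.0]] 0.6982578911948377
[ 0.02056921 -0.0775766   9.0377079 ]
```

View pics/w3.png

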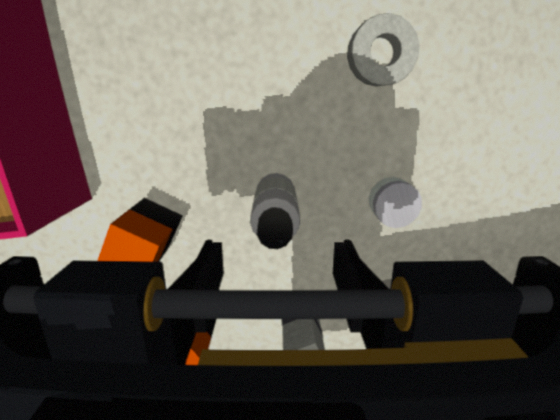

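The bottle cap at (275,228) is centred between the fingers (columns 215–340), with clearance to the orange carton. Descend and grip.

Request:
{"method": "arm_command", "body": {
  "deltas": [
    [0,0,0,0,0,2,-0.4],
    [0,0,0,0,0,4.5,-0.4],
    [0,0,0,0,0,7,-0.4],
    [0,0,0,0,0,8.5,-0.4],
    [0,0,0,0,0,9,-0.4],
    [0,0,0,0,0,9,0],
    [0,0,0,0,0,9,0.4],
    [0,0,0,0,0,9,1]
  ]
}}

```text
time_s: 4.7
tcp_pos: [0.544, -0.2169, 0.0633]
ee_rot: [[-0.119, -0.993, 0.003], [-0.993, 0.119, -0.001], [0.0, -0.003, -1.0]]
wrist_force: [0.9, 0.9, 0.5]
gripper_width: 0.551
gripper_force: 0.0
```

Request:
{"method": "arm_command", "body": {
  "deltas": [
    [0,0,0,0,0,0,1],
    [0,0,0,0,0,0,1],
    [0,0,0,0,0,0,1],
    [0,0,0,0,0,-1,1],
    [0,0,0,0,0,-3,1],
    [0,0,0,0,0,-6,1],
    [0,0,0,0,0,-9,1],
    [0,0,0,0,0,-11,1]
  ]
}}

```text
time_s: 5.37
tcp_pos: [0.5433, -0.217, 0.1751]
ee_rot: [[-0.119, -0.993, 0.003], [-0.993, 0.119, -0.001], [0.001, -0.003, -1.0]]
wrist_force: [1.2, -0.0, -0.8]
gripper_width: 0.408
gripper_force: 29.9
```

```bash
python3 - <<'E'
from h import *
s=sense(); print(s['time_s'],s['tcp_pos'],s['ee_rot'].round(3).tolist(), s['gripper_width'],s['gripper_force'])
d=np.array([.551,.1588,s['tcp_pos'][2]])-s['tcp_pos']; print(s['ee_rot'].T@d*100)
c=cam('wrist','w4'); im=c['pixels']
# held bottle cap: dark blob; top at tcp z+.04
g=cv2.cvtColor(im,6); print(proj(c,s['tcp_pos']+[0,0,.04]))
cv2.imwrite('pics/w4c.png',cv2.resize(im[200:330,200:360],None,fx=4,fy=4))
E
```

```text
5.3667 [ 0.54328852 -0.21699161  0.17508845] [[-0.119, -0.993, 0.003], [-0.993, 0.119, -0.001], [0.001, -0.003, -1.0]] 0.4075200147521125 29.941467423923314
[-37.40305158   3.71461271  -0.03777704]
[[279.69507177 325.97712841]]
```

View pics/w4c.png

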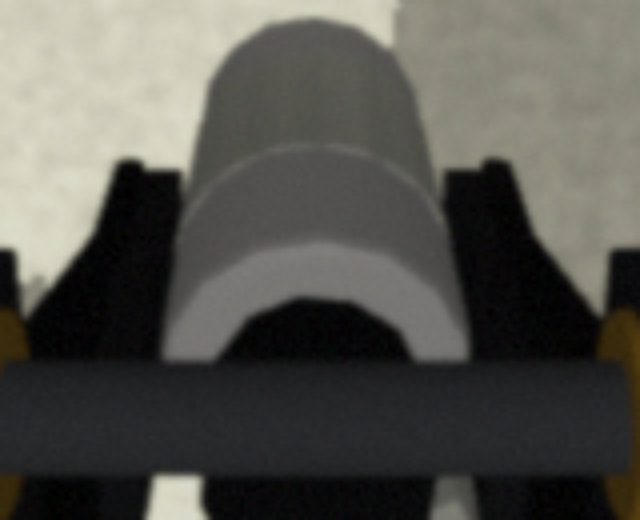

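Bottle held upright; shoulder edge at full-picture row 260, base edge at row 204. I'll work out the along-pad offset from these.

```bash
python3 - <<'E'
from h import *
s=sense(); c=cam('wrist'); R=s['ee_rot']; p=s['tcp_pos']
for n,u,v,z in [('shoulder',279,200+242/4,.0185),('base',278,200+18/4,-.0615)]:
    q=onz(c,u,v,p[2]+z); print(n,(R.T@(q-p))*100)
E
```

```text
shoulder [ 1.71067213 -0.03753883 -1.8463202 ]
base [ 1.61519752 -0.0781418   6.15439867]
```

Request:
{"method": "arm_command", "body": {
  "deltas": [
    [0,0,0,-1.5,0.1,0,1],
    [0,0,0,-5,0.5,0,1],
    [0,0,0,-9,0.9,0,1],
    [0,0,0,-13,1.3,0,1],
    [0,0,0,-17,1.7,0,1],
    [0,0,0,-20.5,2,0,1],
    [0,0,0,-23.5,2.3,0,1],
    [0,0,0,-25,2.5,0,1]
  ]
}}

```text
time_s: 6.13
tcp_pos: [0.547, 0.0375, 0.1709]
ee_rot: [[-0.117, -0.993, -0.001], [-0.993, 0.117, 0.0], [-0.0, 0.001, -1.0]]
wrist_force: [0.8, -0.9, -1.0]
gripper_width: 0.41
gripper_force: 29.9
```

Request:
{"method": "arm_command", "body": {
  "deltas": [
    [0,0,0,-2.5,0.2,0,1],
    [0,0,0,-5,0.5,0,1],
    [0,0,0,-7.5,0.7,0,1],
    [0,0,0,-10,1,0,1],
    [0,0,0,-11.7,1.2,0,1],
    [0,0,0,-12.3,1.2,0,1],
    [0,0,0,-12.3,1.2,0,1],
    [0,0,0,-12.3,1.2,0,1]
  ]
}}

```text
time_s: 6.8
tcp_pos: [0.5499, 0.1576, 0.171]
ee_rot: [[-0.12, -0.993, -0.002], [-0.993, 0.12, -0.001], [0.001, 0.002, -1.0]]
wrist_force: [0.2, -0.2, -0.6]
gripper_width: 0.406
gripper_force: 29.9
```

```bash
python3 - <<'E'
from h import *
s=sense(); print(s['time_s'],s['tcp_pos'],s['ee_rot'].round(3).tolist())
d=np.array([.551,.158,.0685])-s['tcp_pos']; print(s['ee_rot'].T@d*100)
E
```

```text
6.8 [0.54993545 0.15757801 0.17096336] [[-0.12, -0.993, -0.002], [-0.993, 0.12, -0.001], [0.001, 0.002, -1.0]]
[-0.06498227 -0.11654948 10.2461066 ]
```

Request:
{"method": "arm_command", "body": {
  "deltas": [
    [0,0,0,0,-0.1,2,1],
    [0,0,0,0,-0.1,4.5,1],
    [0,0,0,0,-0.1,7,1],
    [0,0,0,0,-0.1,8.8,1],
    [0,0,0,0,-0.1,9.5,1],
    [0,0,0,0,-0.1,9.7,1],
    [0,0,0,0,-0.1,9.8,1],
    [0,0,0,0,-0.1,9.8,1]
  ]
}}

```text
time_s: 7.47
tcp_pos: [0.5523, 0.1578, 0.0746]
ee_rot: [[-0.12, -0.993, 0.002], [-0.993, 0.12, 0.001], [-0.001, -0.002, -1.0]]
wrist_force: [-0.8, 0.5, -0.7]
gripper_width: 0.404
gripper_force: 29.9
```

Request:
{"method": "arm_command", "body": {
  "deltas": [
    [0,0,0,0,0,0.1,1],
    [0,0,0,0,0,0.2,1],
    [0,0,0,0,0,0.2,1],
    [0,0,0,0,0,0.2,1]
  ]
}}

```text
time_s: 7.8
tcp_pos: [0.5517, 0.1581, 0.072]
ee_rot: [[-0.12, -0.993, 0.001], [-0.993, 0.12, 0.0], [-0.001, -0.001, -1.0]]
wrist_force: [-0.8, -0.4, -0.8]
gripper_width: 0.407
gripper_force: 29.9
```

Request:
{"method": "arm_command", "body": {
  "deltas": [
    [0,0,0,0,0,0.1,1],
    [0,0,0,0,0,0.2,1],
    [0,0,0,0,0,0.2,1],
    [0,0,0,0,0,0.2,1]
  ]
}}

```text
time_s: 8.13
tcp_pos: [0.5514, 0.1579, 0.0694]
ee_rot: [[-0.12, -0.993, -0.0], [-0.993, 0.12, -0.0], [0.0, 0.0, -1.0]]
wrist_force: [-0.1, -0.6, -0.5]
gripper_width: 0.401
gripper_force: 29.9
```

Request:
{"method": "arm_command", "body": {
  "deltas": [
    [0,0,0,0,0,0.1,1],
    [0,0,0,0,0,0.15,1],
    [0,0,0,0,0,0.15,1]
  ]
}}

```text
time_s: 8.38
tcp_pos: [0.5517, 0.1581, 0.0687]
ee_rot: [[-0.119, -0.993, 0.001], [-0.993, 0.119, 0.0], [-0.0, -0.001, -1.0]]
wrist_force: [-0.6, -0.3, 4.1]
gripper_width: 0.409
gripper_force: 30.0
```

Contact felt (4 N). Release gently and rise.

Request:
{"method": "arm_command", "body": {
  "deltas": [
    [0,0,0,0,0,0,0.1],
    [0,0,0,0,0,0,-0.1],
    [0,0,0,0,0,0,-0.3],
    [0,0,0,0,0,0,-0.3],
    [0,0,0,0,0,-1,-0.3],
    [0,0,0,0,0,-3,-0.3],
    [0,0,0,0,0,-6,-0.3],
    [0,0,0,0,0,-10,-0.3]
  ]
}}

```text
time_s: 9.05
tcp_pos: [0.5499, 0.1571, 0.1672]
ee_rot: [[-0.12, -0.993, -0.005], [-0.993, 0.12, -0.003], [0.003, 0.005, -1.0]]
wrist_force: [1.5, 0.5, -0.1]
gripper_width: 0.65
gripper_force: 0.0
```

Request:
{"method": "arm_command", "body": {
  "deltas": [
    [0,0,0,0,0,-3,-0.4],
    [0,0,0,0,0,-5,-0.4],
    [0,0,0,0,0,-6,-0.4],
    [0,0,0,0,0,-6,-0.4]
  ]
}}

```text
time_s: 9.38
tcp_pos: [0.5526, 0.1584, 0.2312]
ee_rot: [[-0.119, -0.993, 0.005], [-0.993, 0.119, 0.003], [-0.003, -0.005, -1.0]]
wrist_force: [-0.5, -0.4, -1.1]
gripper_width: 0.698
gripper_force: 0.0
```

```bash
python3 - <<'E'
from h import *
s=sense(); print(s['time_s'],s['tcp_pos'],s['joints'].round(1))
c=cam('wrist','w5'); t=cam('top','t5')
im=np.hstack([c['pixels'][120:300,130:430],t['pixels'][130:280,110:360].repeat(1,0)[:150].copy() if 0 else cv2.resize(t['pixels'][135:285,115:265],(180,180))]); cv2.imwrite('pics/w5c.png',cv2.resize(im,None,fx=1.6,fy=1.6))
d=np.array([.4395,-.0885,.2])-s['tcp_pos']; print(s['ee_rot'].T@d*100)
E
```

```text
9.3833 [0.55256425 0.15840286 0.23116502] [ 32.2  17.4  -8.    0.  -64.3 -39. ]
[25.87433505  8.2910443   2.98921896]
```

View pics/w5c.png

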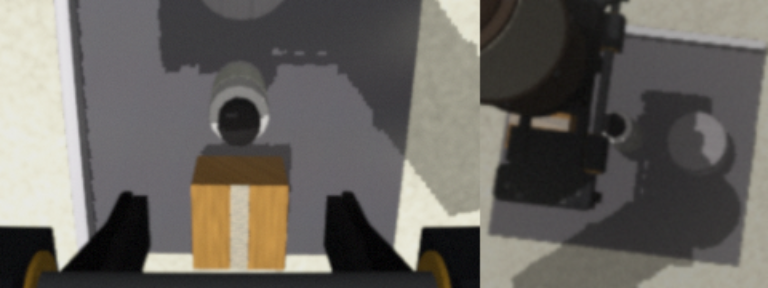

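Bottle stands in line with carton and tin (cap at full-picture (280,196), carton centre column 280). Next, the jar.

Request:
{"method": "arm_command", "body": {
  "deltas": [
    [0,0,-0.12,2,0.6,0,-0.6],
    [0,0,-0.24,5.5,1.7,0,-0.6],
    [0,0,-0.36,9,2.9,0,-0.6],
    [0,0,-0.48,12.5,4,0,-0.6],
    [0,0,-0.6,16,5.1,0,-0.6],
    [0,0,-0.72,19.5,6.2,0,-0.6],
    [0,0,-0.84,23,7.4,0,-0.6],
    [0,0,-0.96,25.9,8.3,0,-0.6]
  ]
}}

```text
time_s: 10.15
tcp_pos: [0.4353, -0.091, 0.2259]
ee_rot: [[0.748, -0.663, -0.005], [-0.663, -0.748, -0.0], [-0.004, 0.004, -1.0]]
wrist_force: [0.3, -0.2, -0.1]
gripper_width: 0.797
gripper_force: 0.0
```

Request:
{"method": "arm_command", "body": {
  "deltas": [
    [0,0,-0.12,0,0,1,-0.6],
    [0,0,-0.24,0,0,3,-0.6],
    [0,0,-0.36,0,0,5,-0.6],
    [0,0,-0.48,0,0,7,-0.6],
    [0,0,-0.6,0,0,9,-0.6],
    [0,0,-0.61,0,0,10.5,-0.6],
    [0,0,-0.61,0,0,11,-0.6],
    [0,0,-0.61,0,0,11,-0.6]
  ]
}}

```text
time_s: 10.82
tcp_pos: [0.4361, -0.0895, 0.1155]
ee_rot: [[0.993, -0.121, -0.007], [-0.121, -0.993, -0.001], [-0.007, 0.002, -1.0]]
wrist_force: [-0.2, -0.3, 0.8]
gripper_width: 0.801
gripper_force: 0.0
```

```bash
python3 - <<'E'
from h import *
s=sense(); print(s['time_s'],s['tcp_pos'],s['joints'].round(1))
d=np.array([.4395,-.0885,.023])-s['tcp_pos']; print(s['ee_rot'].T@d*100)
c=cam('wrist','w6'); g=cv2.cvtColor(c['pixels'],6); print(proj(c,[.4395,-.0885,.042]))
cv2.imwrite('pics/w6c.png',c['pixels'][150:350,150:400])
E
```

```text
10.8167 [ 0.43607516 -0.08953732  0.11554453] [  9.4  13.2 -33.6  -0.  -43.6  73.6]
[ 0.38890482 -0.159809    9.2518201 ]
[[275.73229887 217.19117603]]
```

View pics/w6c.png

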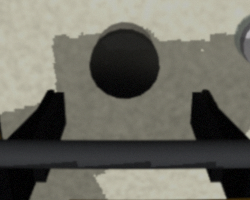

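Jar lid is centred at full-picture (275,214) against the predicted (276,217), between the fingers. Descend and grip.

Request:
{"method": "arm_command", "body": {
  "deltas": [
    [0,0,0,0.2,-0.1,2,-0.6],
    [0,0,0,0.4,-0.1,4.5,-0.6],
    [0,0,0,0.4,-0.1,7,-0.6],
    [0,0,0,0.4,-0.1,8.5,-0.6],
    [0,0,0,0.4,-0.1,9.1,-0.6],
    [0,0,0,0.4,-0.1,9.1,-0.4],
    [0,0,0,0.4,-0.1,9.1,0],
    [0,0,0,0.4,-0.1,9.1,1]
  ]
}}

```text
time_s: 11.53
tcp_pos: [0.4434, -0.0886, 0.0283]
ee_rot: [[0.993, -0.12, 0.003], [-0.12, -0.993, 0.0], [0.003, -0.001, -1.0]]
wrist_force: [-0.1, -0.3, -0.8]
gripper_width: 0.655
gripper_force: 0.0
```

Request:
{"method": "arm_command", "body": {
  "deltas": [
    [0,0,0,0,0,0,1],
    [0,0,0,0,0,0,1],
    [0,0,0,0,0,0,1],
    [0,0,0,0,0,-0.5,1],
    [0,0,0,0,0,-2,1],
    [0,0,0,0,0,-5,1],
    [0,0,0,0,0,-9,1],
    [0,0,0,0,0,-12,1]
  ]
}}

```text
time_s: 12.2
tcp_pos: [0.4419, -0.0889, 0.1493]
ee_rot: [[0.993, -0.12, 0.0], [-0.12, -0.993, -0.0], [0.0, 0.0, -1.0]]
wrist_force: [1.1, -0.6, -2.2]
gripper_width: 0.55
gripper_force: 29.9
```

Request:
{"method": "arm_command", "body": {
  "deltas": [
    [0,0,0,0,0,-1,1],
    [0,0,0,0,0,-1,1]
  ]
}}

```text
time_s: 12.37
tcp_pos: [0.4437, -0.0886, 0.1602]
ee_rot: [[0.993, -0.12, 0.007], [-0.12, -0.993, 0.001], [0.007, -0.002, -1.0]]
wrist_force: [1.1, -0.5, -1.5]
gripper_width: 0.55
gripper_force: 29.9
```

```bash
python3 - <<'E'
from h import *
s=sense(); p=s['tcp_pos'];R=s['ee_rot']; print(s['time_s'],p,s['ee_rot'].round(4).tolist(), s['gripper_width'],s['gripper_force'],s['wrist_force'])
d=np.array([.4851,.2517,p[2]])-p; print(R.T@d*100)
c=cam('wrist','w7'); z=p[2]-.020+.042
for x in (.02,.025,.03): print(x,proj(c,p+R[:,0]*x+[0,0,z-p[2]]))
g=cv2.cvtColor(c['pixels'],6); print(g[200:300:4,278])
cv2.imwrite('pics/w7c.png',cv2.resize(c['pixels'][190:330,200:360],None,fx=3,fy=3))
E
```

```text
12.3667 [ 0.44365213 -0.08859228  0.16018924] [[0.9927, -0.1203, 0.007], [-0.1203, -0.9927, 0.0009], [0.0069, -0.0018, -1.0]] 0.550408944872306 29.87004165770486 [ 1.06100578 -0.47840465 -1.50099721]
[ 1.96381180e-02 -3.42806578e+01  6.12309726e-02]
0.02 [[278.05061618 260.30430442]]
0.025 [[278.05647382 249.51293211]]
0.03 [[278.06242526 238.4517636 ]]
[136 130 132 132 137 112  93  90  92  87   6   4   8   8   4   7   6   8
   8   6   2   7  12  29  44]
```

View pics/w7c.png

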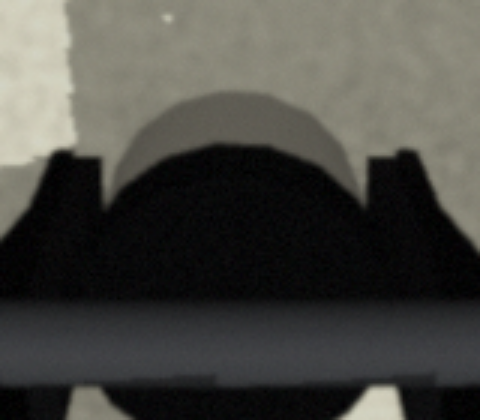

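Jar held level; the lid's lower rim is at full row 237.5 and the base edge at row 220.7. Carry to the plate, and compute the grip offset.

```bash
python3 - <<'E'
from h import *
s=sense(); c=cam('wrist'); R=s['ee_rot']; p=s['tcp_pos']
for n,u,v,z,r in [('rim',278,237.5,.0025,2.5),('base',278,220.7,-.0255,2.4)]:
    q=onz(c,u,v,p[2]+z); print(n,(R.T@(q-p))*100-[r,0,0])
E
```

```text
rim [-0.31338761 -0.00753311 -0.24482892]
base [-0.44057559 -0.00438002  2.55464073]
```

Request:
{"method": "arm_command", "body": {
  "deltas": [
    [0,0,0,0,-1.5,0,1],
    [0,0,0,0,-5,0,1],
    [0,0,0,0,-9,0,1],
    [0,0,0,0,-13,0,1],
    [0,0,0,0,-17,0,1],
    [0,0,0,0,-21,0,1],
    [0,0,0,0,-24.5,0,1],
    [0,0,0,0,-27,0,1]
  ]
}}

```text
time_s: 13.13
tcp_pos: [0.4738, 0.1815, 0.1547]
ee_rot: [[0.993, -0.119, -0.004], [-0.119, -0.993, -0.002], [-0.003, 0.003, -1.0]]
wrist_force: [0.1, -0.8, -2.2]
gripper_width: 0.55
gripper_force: 29.9
```

Request:
{"method": "arm_command", "body": {
  "deltas": [
    [0,0,0,0,-2.5,0,1],
    [0,0,0,0,-5,0,1],
    [0,0,0,0,-6.8,0,1],
    [0,0,0,0,-7.3,0,1],
    [0,0,0,0,-7.3,0,1],
    [0,0,0,0,-7.3,0,1],
    [0,0,0,0,-7.3,0,1],
    [0,0,0,0,-7.3,0,1]
  ]
}}

```text
time_s: 13.8
tcp_pos: [0.4833, 0.2505, 0.1569]
ee_rot: [[0.993, -0.122, -0.001], [-0.122, -0.993, -0.001], [-0.001, 0.001, -1.0]]
wrist_force: [-0.4, 0.5, -2.5]
gripper_width: 0.55
gripper_force: 29.9
```

```bash
python3 - <<'E'
from h import *
s=sense(); print(s['time_s'],s['tcp_pos'],s['ee_rot'].round(3).tolist())
d=np.array([.4851,.2517,.031])-s['tcp_pos']; print(s['ee_rot'].T@d*100)
E
```

```text
13.8 [0.48329247 0.25047889 0.15690526] [[0.993, -0.122, -0.001], [-0.122, -0.993, -0.001], [-0.001, 0.001, -1.0]]
[ 0.17247217 -0.15134768 12.59032445]
```

Request:
{"method": "arm_command", "body": {
  "deltas": [
    [0,0,0,0.2,-0.1,2,1],
    [0,0,0,0.5,-0.1,5,1],
    [0,0,0,0.5,-0.1,8,1],
    [0,0,0,0.5,-0.1,10.2,1],
    [0,0,0,0.5,-0.1,11.3,1],
    [0,0,0,0.5,-0.1,11.8,1],
    [0,0,0,0.5,-0.1,12,1],
    [0,0,0,0.5,-0.1,12,1]
  ]
}}

```text
time_s: 14.47
tcp_pos: [0.489, 0.252, 0.0374]
ee_rot: [[0.993, -0.121, 0.001], [-0.121, -0.993, 0.0], [0.001, -0.0, -1.0]]
wrist_force: [0.3, 0.6, -1.8]
gripper_width: 0.549
gripper_force: 29.9
```

Request:
{"method": "arm_command", "body": {
  "deltas": [
    [0,0,0,0,0,0.1,1],
    [0,0,0,0,0,0.2,1],
    [0,0,0,0,0,0.3,1],
    [0,0,0,0,0,0.3,1]
  ]
}}

```text
time_s: 14.8
tcp_pos: [0.4887, 0.2523, 0.0345]
ee_rot: [[0.993, -0.121, 0.001], [-0.121, -0.993, 0.001], [0.001, -0.001, -1.0]]
wrist_force: [0.5, -0.2, -1.8]
gripper_width: 0.554
gripper_force: 29.9
```

Request:
{"method": "arm_command", "body": {
  "deltas": [
    [0,0,0,0,0,0.1,1],
    [0,0,0,0,0,0.15,1],
    [0,0,0,0,0,0.15,1]
  ]
}}

```text
time_s: 15.05
tcp_pos: [0.4888, 0.2523, 0.0342]
ee_rot: [[0.993, -0.12, 0.001], [-0.12, -0.993, 0.0], [0.001, -0.0, -1.0]]
wrist_force: [-2.3, -1.7, 8.6]
gripper_width: 0.548
gripper_force: 30.1
```

Contact. Release, rise, look.

Request:
{"method": "arm_command", "body": {
  "deltas": [
    [0,0,0,0,0,0,-0.2],
    [0,0,0,0,0,0,-0.4],
    [0,0,0,0,0,0,-0.6],
    [0,0,0,0,0,0,-0.6],
    [0,0,0,0,0,-1,-0.6],
    [0,0,0,0,0,-4,-0.6],
    [0,0,0,0,0,-8,-0.6],
    [0,0,0,0,0,-12,-0.6]
  ]
}}

```text
time_s: 15.72
tcp_pos: [0.4882, 0.2516, 0.1538]
ee_rot: [[0.993, -0.12, -0.002], [-0.12, -0.993, -0.002], [-0.001, 0.002, -1.0]]
wrist_force: [0.9, 1.5, -0.2]
gripper_width: 0.793
gripper_force: 0.0
```

Request:
{"method": "arm_command", "body": {
  "deltas": [
    [0,0,0,1,2,-3,-0.6],
    [0,0,0,3,5,-6,-0.6],
    [0,0,0,5,8,-8,-0.6],
    [0,0,0,6,10,-9,-0.6],
    [0,0,0,6,10,-9,-0.6],
    [0,0,0,6,10,-9,-0.6],
    [0,0,0,6,10,-9,-0.6]
  ]
}}

```text
time_s: 16.3
tcp_pos: [0.5357, 0.1455, 0.2424]
ee_rot: [[0.993, -0.121, -0.001], [-0.121, -0.993, 0.0], [-0.001, -0.0, -1.0]]
wrist_force: [-0.5, -0.2, -1.0]
gripper_width: 0.797
gripper_force: 0.0
```

```bash
python3 - <<'E'
from h import *
s=sense(); print(s['time_s'],s['tcp_pos'],s['gripper_width'])
c=cam('wrist','w8')
import pickle; pickle.dump(c,open('w8.pkl','wb'))
d=np.array([.533,-.0865,.2])-s['tcp_pos']; print(s['ee_rot'].T@d*100)
cv2.imwrite('pics/w8c.png',cv2.resize(c['pixels'][90:330,120:440],None,fx=2.4,fy=2.4))
E
```

```text
16.3 [0.53566682 0.1454746  0.24243378] 0.797392611783608
[ 2.54757285 23.05936732  4.2396904 ]
```

View pics/w8c.png

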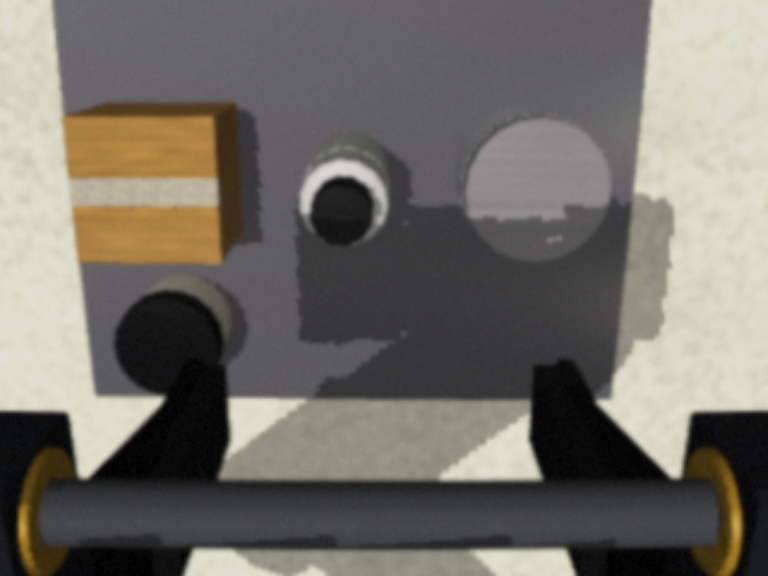

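All three stand upright. Crop pixels: carton top (66,116), (214,116), (221,263), (79,262); tin centre (538,190); cap (342,211); jar lid (169,343).

```bash
python3 - <<'E'
from h import *
import pickle
c=pickle.load(open('w8.pkl','rb'))
P=lambda u,v,z: onz(c,120+(u+.5)/2.4-.5,90+(v+.5)/2.4-.5,z)[:2]
k=np.array([P(*p,.061) for p in [(66,116),(214,116),(221,263),(79,262)]]); C=k.mean(0)
T=(P(463,190,.056)+P(612,190,.056)+P(538,117,.056)+P(538,263,.056))/4; B=P(342,211,.106); J=(P(115,343,.048)+P(223,343,.048))/2
Jb=P(169,396,.048)
a=np.radians(-7.1); ex=np.array([np.cos(a),np.sin(a)]); ey=np.array([-ex[1],ex[0]])
print('C',C,'T',T,'B',B,'J',J,Jb)
f=lambda d:(d@ex,d@ey)
print('T-C',f(T-C),'B-mid',f(B-(C+T)/2),'J-C',f(J-C),'Jfront-C',f(Jb-C),'want -77; front -102')
E
```

```text
C [0.5629541  0.24286152] T [0.54151258 0.07606172] B [0.55457123 0.15708501] J [0.48787715 0.25110564] [0.46066883 0.25673485]
T-C (np.float64(-0.0006603990971000209), np.float64(-0.16817096812664808)) B-mid (np.float64(0.002613710733703431), np.float64(-0.0020694200468816225)) J-C (np.float64(-0.0755202397144001), np.float64(-0.0010987159813213737)) Jfront-C (np.float64(-0.10321570623358718), np.float64(0.0011243375817810237)) want -77; front -102
```

Request:
{"method": "arm_command", "body": {
  "deltas": [
    [0,0,-0.08,0.5,2,0,-0.3],
    [0,0,-0.16,1,5.5,0,-0.3],
    [0,0,-0.24,1.3,9,0,-0.3],
    [0,0,-0.32,1.6,12.5,0,-0.3],
    [0,0,-0.4,1.9,16,1,-0.3],
    [0,0,-0.45,2.2,19.5,2,-0.3],
    [0,0,-0.45,2.5,22,3,-0.3],
    [0,0,-0.45,2.5,23.1,3.5,-0.3]
  ]
}}

```text
time_s: 17.02
tcp_pos: [0.5318, -0.0883, 0.2054]
ee_rot: [[0.947, 0.322, -0.004], [0.322, -0.947, -0.0], [-0.004, -0.001, -1.0]]
wrist_force: [0.4, -0.1, 0.1]
gripper_width: 0.646
gripper_force: 0.0
```

Request:
{"method": "arm_command", "body": {
  "deltas": [
    [0,0,0,0,0,2,-0.3],
    [0,0,0,0,0,4.5,-0.3],
    [0,0,0,0,0,6,-0.3],
    [0,0,0,0,0,6.5,-0.3],
    [0,0,0,0,0,6.5,-0.3],
    [0,0,0,0,0,6.5,-0.3]
  ]
}}

```text
time_s: 17.52
tcp_pos: [0.5337, -0.086, 0.1429]
ee_rot: [[0.946, 0.325, 0.0], [0.325, -0.946, -0.0], [0.0, 0.0, -1.0]]
wrist_force: [-0.0, 0.1, 0.0]
gripper_width: 0.652
gripper_force: 0.0
```

```bash
python3 - <<'E'
from h import *
s=sense(); R=s['ee_rot'];p=s['tcp_pos']; print(s['time_s'],p,R.round(3).tolist(),s['gripper_width'])
print(R.T@(np.array([.533,-.0865,.055])-p)*100)
c=cam('wrist','w9'); a=np.radians(19); e=np.array([np.cos(a),np.sin(a),0]); f=np.array([-e[1],e[0],0])
im=c['pixels'].copy()
q=proj(c,[np.array([.533,-.0865,.075])+.015*(i*e+j*f) for i,j in [(1,1),(1,-1),(-1,-1),(-1,1)]]); print(q.round(1).tolist())
cv2.imwrite('pics/w9c.png',cv2.resize(im[140:320,170:390],None,fx=3,fy=3))
E
```

```text
17.5167 [ 0.53371654 -0.08595817  0.14292354] [[0.946, 0.325, 0.0], [0.325, -0.946, -0.0], [0.0, 0.0, -1.0]] 0.6522129365815004
[-0.08761969  0.02368502  8.79234425]
[[255.8, 205.8], [299.6, 205.8], [298.7, 245.6], [256.7, 245.6]]
```

View pics/w9c.png

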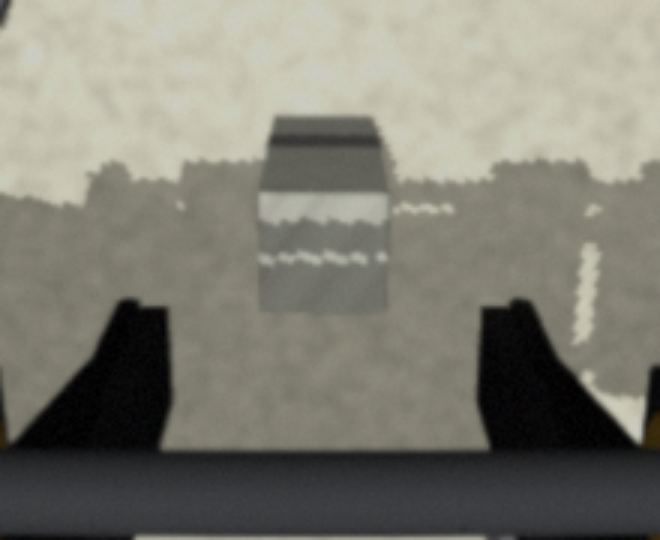

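Bottle and jar are within about 2.5 mm. The slimbox top, (256,204)–(299,244) in full pixels, matches the prediction and is square to the jaws. Grip it.

Request:
{"method": "arm_command", "body": {
  "deltas": [
    [0,0,0,0,0,2,-0.3],
    [0,0,0,0,0,4.5,-0.3],
    [0,0,0,0,0,7,-0.3],
    [0,0,0,0,0,8.4,-0.3],
    [0,0,0,0,0,8.8,-0.3],
    [0,0,0,0,0,8.8,0],
    [0,0,0,0,0,8.8,0.5],
    [0,0,0,0,0,8.8,1]
  ]
}}

```text
time_s: 18.23
tcp_pos: [0.5345, -0.0865, 0.0563]
ee_rot: [[0.946, 0.324, 0.004], [0.324, -0.946, 0.0], [0.003, 0.001, -1.0]]
wrist_force: [0.2, 0.9, -0.4]
gripper_width: 0.504
gripper_force: 0.0
```

Request:
{"method": "arm_command", "body": {
  "deltas": [
    [0,0,0,0,0,0,1],
    [0,0,0,0,0,0,1],
    [0,0,0,0,0,0,1],
    [0,0,0,0,0,-0.5,1],
    [0,0,0,0,0,-2,1],
    [0,0,0,0,0,-5,1],
    [0,0,0,0,0,-9,1],
    [0,0,0,0,0,-13,1]
  ]
}}

```text
time_s: 18.9
tcp_pos: [0.5321, -0.0868, 0.1855]
ee_rot: [[0.946, 0.323, -0.003], [0.323, -0.946, -0.0], [-0.003, -0.001, -1.0]]
wrist_force: [1.9, -0.5, -1.2]
gripper_width: 0.341
gripper_force: 30.0
```

Request:
{"method": "arm_command", "body": {
  "deltas": [
    [0,0,0.1,0,0,-1,1],
    [0,0,0.2,0,0,-1,1],
    [0,0,0.3,0,0,-1,1],
    [0,0,0.4,0,0,-1,1],
    [0,0,0.45,0,0,-1,1],
    [0,0,0.45,0,0,-1,1],
    [0,0,0.45,0,0,-1,1]
  ]
}}

```text
time_s: 19.48
tcp_pos: [0.5329, -0.0868, 0.1946]
ee_rot: [[0.993, -0.119, -0.0], [-0.119, -0.993, 0.0], [-0.0, -0.0, -1.0]]
wrist_force: [0.1, -0.2, -0.8]
gripper_width: 0.341
gripper_force: 30.0
```

```bash
python3 - <<'E'
from h import *
s=sense(); p=s['tcp_pos'];R=s['ee_rot']; print(s['time_s'],p,R.round(4).tolist(), s['gripper_width'],s['gripper_force'])
d=np.array([.6072,.0674,p[2]])-p; print(R.T@d*100)
c=cam('wrist','w10')
cv2.imwrite('pics/w10c.png',cv2.resize(c['pixels'][180:330,200:360],None,fx=3,fy=3))
E
```

```text
19.4833 [ 0.53285952 -0.08675625  0.19463404] [[0.9929, -0.1192, -0.0002], [-0.1192, -0.9929, 0.0001], [-0.0002, -0.0001, -1.0]] 0.3411509253696331 30.00000942265615
[ 5.54337007e+00 -1.61918998e+01 -2.47354136e-05]
```

View pics/w10c.png

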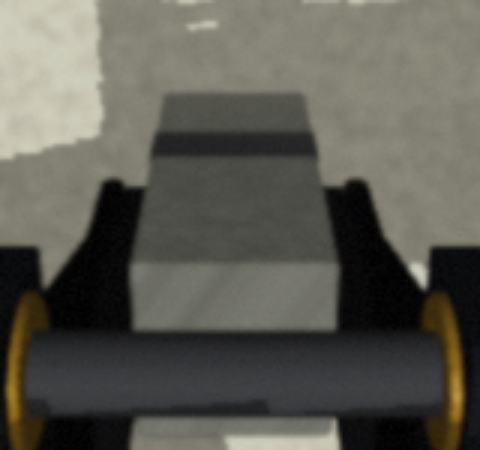

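Slimbox held square; its top back edge is at full row 267 and its bottom edge at row 211.

```bash
python3 - <<'E'
from h import *
s=sense(); c=cam('wrist'); R=s['ee_rot']; p=s['tcp_pos']
for n,u,v,z in [('top',278,267.3,.020),('bot',278,211,-.055)]:
    print(n,(R.T@(onz(c,u,v,p[2]+z)-p))*100-[1.5,0,0])
E
```

```text
top [ 0.06970411 -0.00424737 -2.00047853]
bot [-5.96535964e-03  4.10690311e-03  5.49954456e+00]
```

Request:
{"method": "arm_command", "body": {
  "deltas": [
    [0,0,0,0.6,-1.5,0,1],
    [0,0,0,1.6,-4.5,0,1],
    [0,0,0,2.8,-8,0,1],
    [0,0,0,4,-11.5,0,1],
    [0,0,0,5,-14.5,0,1],
    [0,0,0,5.4,-16.2,0,1],
    [0,0,0,5.4,-16.2,0,1],
    [0,0,0,5.4,-16.2,0,1]
  ]
}}

```text
time_s: 20.25
tcp_pos: [0.6061, 0.0687, 0.194]
ee_rot: [[0.993, -0.119, -0.001], [-0.119, -0.993, -0.0], [-0.001, 0.001, -1.0]]
wrist_force: [0.1, -0.5, -0.8]
gripper_width: 0.341
gripper_force: 30.0
```

Request:
{"method": "arm_command", "body": {
  "deltas": [
    [0,0,0,0,0,0,1],
    [0,0,0,0,0,0,1],
    [0,0,0,0,0,0,1]
  ]
}}

```text
time_s: 20.5
tcp_pos: [0.6059, 0.0665, 0.1948]
ee_rot: [[0.993, -0.122, -0.0], [-0.122, -0.993, -0.0], [-0.0, 0.0, -1.0]]
wrist_force: [-0.2, 0.4, -0.6]
gripper_width: 0.343
gripper_force: 30.0
```

```bash
python3 - <<'E'
from h import *
s=sense(); print(s['time_s'],s['tcp_pos'],s['ee_rot'].round(3).tolist())
print(s['ee_rot'].T@(np.array([.606,.0675,.062])-s['tcp_pos'])*100)
E
```

```text
20.5 [0.6058731  0.06654164 0.19477251] [[0.993, -0.122, -0.0], [-0.122, -0.993, -0.0], [-0.0, 0.0, -1.0]]
[ 1.20390817e-03 -9.73793444e-02  1.32772455e+01]
```

Request:
{"method": "arm_command", "body": {
  "deltas": [
    [0,0,0,0,-0.1,2,1],
    [0,0,0,0,-0.1,5,1],
    [0,0,0,0,-0.1,8,1],
    [0,0,0,0,-0.1,10.8,1],
    [0,0,0,0,-0.1,12,1],
    [0,0,0,0,-0.1,12.5,1],
    [0,0,0,0,-0.1,12.7,1],
    [0,0,0,0,-0.1,12.7,1]
  ]
}}

```text
time_s: 21.17
tcp_pos: [0.6069, 0.0682, 0.0682]
ee_rot: [[0.993, -0.121, 0.001], [-0.121, -0.993, 0.0], [0.001, -0.0, -1.0]]
wrist_force: [-0.5, 0.0, -0.5]
gripper_width: 0.342
gripper_force: 30.0
```

Request:
{"method": "arm_command", "body": {
  "deltas": [
    [0,0,0,0,0,0.1,1],
    [0,0,0,0,0,0.2,1],
    [0,0,0,0,0,0.3,1],
    [0,0,0,0,0,0.3,1]
  ]
}}

```text
time_s: 21.5
tcp_pos: [0.6066, 0.0687, 0.0651]
ee_rot: [[0.993, -0.121, 0.001], [-0.121, -0.993, 0.0], [0.001, -0.001, -1.0]]
wrist_force: [0.6, -0.0, -0.5]
gripper_width: 0.343
gripper_force: 30.0
```

Request:
{"method": "arm_command", "body": {
  "deltas": [
    [0,0,0,0,0,0.1,1],
    [0,0,0,0,0,0.15,1],
    [0,0,0,0,0,0.15,1]
  ]
}}

```text
time_s: 21.75
tcp_pos: [0.6063, 0.0686, 0.063]
ee_rot: [[0.993, -0.12, -0.0], [-0.12, -0.993, -0.0], [-0.0, 0.0, -1.0]]
wrist_force: [-0.2, -0.9, -0.6]
gripper_width: 0.339
gripper_force: 30.0
```

Request:
{"method": "arm_command", "body": {
  "deltas": [
    [0,0,0,0,0,0.1,1],
    [0,0,0,0,0,0.15,1],
    [0,0,0,0,0,0.15,1]
  ]
}}

```text
time_s: 22.0
tcp_pos: [0.6064, 0.0686, 0.0616]
ee_rot: [[0.993, -0.12, 0.0], [-0.12, -0.993, -0.0], [0.0, 0.0, -1.0]]
wrist_force: [-0.4, 0.8, -0.3]
gripper_width: 0.345
gripper_force: 30.0
```

Request:
{"method": "arm_command", "body": {
  "deltas": [
    [0,0,0,0,0,0.05,1],
    [0,0,0,0,0,0.1,1],
    [0,0,0,0,0,0.1,1]
  ]
}}

```text
time_s: 22.25
tcp_pos: [0.6064, 0.0686, 0.0616]
ee_rot: [[0.993, -0.12, 0.0], [-0.12, -0.993, -0.0], [0.0, 0.0, -1.0]]
wrist_force: [-2.0, 0.8, 6.0]
gripper_width: 0.343
gripper_force: 30.0
```

Contact. Release, rise, and go towards the pot.

Request:
{"method": "arm_command", "body": {
  "deltas": [
    [0,0,0,0,0,0,0.2],
    [0,0,0,0,0,0,0],
    [0,0,0,0,0,0,-0.3],
    [0,0,0,0,0,0,-0.3],
    [0,0,0,0,0,-1,-0.3],
    [0,0,0,0,0,-4,-0.3],
    [0,0,0,0,0,-8,-0.3],
    [0,0,0,0,0,-12,-0.3]
  ]
}}

```text
time_s: 22.92
tcp_pos: [0.6058, 0.0683, 0.1817]
ee_rot: [[0.993, -0.12, -0.002], [-0.12, -0.993, -0.001], [-0.002, 0.001, -1.0]]
wrist_force: [1.6, 0.3, 0.5]
gripper_width: 0.643
gripper_force: 0.0
```

```bash
python3 - <<'E'
from h import *
s=sense(); print(s['time_s'],s['tcp_pos'])
print(s['ee_rot'].T@(np.array([.438,-.1985,.13])-s['tcp_pos'])*100)
E
```

```text
22.9167 [0.6058024  0.06828292 0.18171527]
[-13.43751119  28.49724619   5.23379896]
```

Request:
{"method": "arm_command", "body": {
  "deltas": [
    [0,0,0,-1,2,-1,-0.4],
    [0,0,0,-2.5,5.5,-1,-0.4],
    [0,0,0,-4,9,-1,-0.4],
    [0,0,0,-5.6,12.5,-1,-0.4],
    [0,0,0,-7.2,16,0,-0.4],
    [0,0,0,-8.8,19.5,1,-0.4],
    [0,0,0,-10.4,23,2,-0.4],
    [0,0,0,-12,26,3,-0.4]
  ]
}}

```text
time_s: 23.58
tcp_pos: [0.4548, -0.1767, 0.1511]
ee_rot: [[0.993, -0.121, 0.002], [-0.121, -0.993, -0.0], [0.002, 0.0, -1.0]]
wrist_force: [0.1, -0.6, 1.2]
gripper_width: 0.7
gripper_force: 0.0
```

Request:
{"method": "arm_command", "body": {
  "deltas": [
    [0,0,0,-1,1.7,1,-0.4],
    [0,0,0,-1.4,2.5,2,-0.4],
    [0,0,0,-1.4,2.5,2.2,-0.4],
    [0,0,0,-1.4,2.5,2.2,-0.4],
    [0,0,0,-1.4,2.5,2.2,-0.4],
    [0,0,0,-1.4,2.5,2.2,-0.4]
  ]
}}

```text
time_s: 24.08
tcp_pos: [0.4403, -0.1977, 0.1294]
ee_rot: [[0.993, -0.119, 0.002], [-0.119, -0.993, -0.0], [0.002, 0.0, -1.0]]
wrist_force: [0.1, -0.3, 0.5]
gripper_width: 0.699
gripper_force: 0.0
```

```bash
python3 - <<'E'
from h import *
s=sense(); p=s['tcp_pos']; R=s['ee_rot']; print(s['time_s'],p,R.round(3).tolist(),s['gripper_width'])
print(R.T@(np.array([.438,-.1985,.022])-p)*100)
c=cam('wrist','w11'); print(proj(c,[.438,-.1985,.025]))
cv2.imwrite('pics/w11c.png',cv2.resize(c['pixels'][140:320,170:390],None,fx=3,fy=3))
E
```

```text
24.0833 [ 0.44027331 -0.19768497  0.1294338 ] [[0.993, -0.119, 0.002], [-0.119, -0.993, -0.0], [0.002, 0.0, -1.0]] 0.6988822329371969
[-0.23783227  0.10617006 10.7429371 ]
[[279.21216276 210.86986318]]
```

View pics/w11c.png

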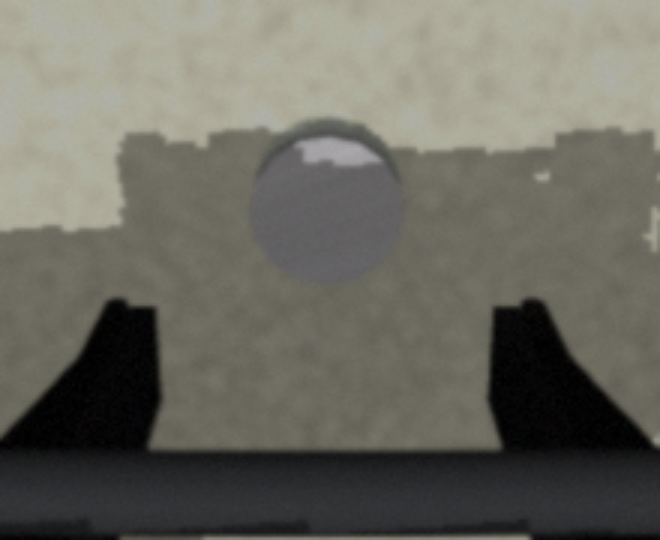

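Pot lid at full-picture (279,210), as predicted, centred between the fingers. Grip it.

Request:
{"method": "arm_command", "body": {
  "deltas": [
    [0,0,0,-0.1,0.1,2,-0.4],
    [0,0,0,-0.3,0.1,5,-0.4],
    [0,0,0,-0.3,0.1,8,-0.4],
    [0,0,0,-0.3,0.1,9.8,-0.4],
    [0,0,0,-0.3,0.1,10.4,-0.4],
    [0,0,0,-0.3,0.1,10.6,-0.3],
    [0,0,0,-0.3,0.1,10.6,-0.2],
    [0,0,0,-0.3,0.1,10.6,0]
  ]
}}

```text
time_s: 24.8
tcp_pos: [0.4372, -0.1988, 0.0237]
ee_rot: [[0.993, -0.12, 0.003], [-0.12, -0.993, -0.0], [0.003, 0.0, -1.0]]
wrist_force: [-0.2, 0.1, 0.1]
gripper_width: 0.591
gripper_force: 0.0
```

Request:
{"method": "arm_command", "body": {
  "deltas": [
    [0,0,0,0,0,0,0.3],
    [0,0,0,0,0,0,1],
    [0,0,0,0,0,0,1],
    [0,0,0,0,0,0,1],
    [0,0,0,0,0,0,1],
    [0,0,0,0,0,0,1]
  ]
}}

```text
time_s: 25.3
tcp_pos: [0.4369, -0.1989, 0.0238]
ee_rot: [[0.993, -0.12, 0.003], [-0.12, -0.993, -0.0], [0.003, 0.0, -1.0]]
wrist_force: [-0.9, 1.7, 6.4]
gripper_width: 0.478
gripper_force: 30.0
```

Request:
{"method": "arm_command", "body": {
  "deltas": [
    [0,0,0,0,0,-0.5,1],
    [0,0,0,0,0,-2,1],
    [0,0,0,0,0,-5,1],
    [0,0,0,0,0,-9,1],
    [0,0,0,0,0,-13,1],
    [0,0,0,0,0,-15,1],
    [0,0,0,0,0,-15.5,1],
    [0,0,0,0,0,-15.5,1]
  ]
}}

```text
time_s: 25.97
tcp_pos: [0.4365, -0.1989, 0.1795]
ee_rot: [[0.993, -0.121, 0.004], [-0.121, -0.993, -0.0], [0.004, -0.0, -1.0]]
wrist_force: [-0.4, 0.3, -1.2]
gripper_width: 0.475
gripper_force: 30.0
```

```bash
python3 - <<'E'
from h import *
s=sense(); p=s['tcp_pos'];R=s['ee_rot']; print(s['time_s'],p,R.round(4).tolist(), s['gripper_width'],s['gripper_force'])
print(R.T@(np.array([.4855,.2515,p[2]])-p)*100)
c=cam('wrist','w12')
for x in (.015,.018,.021,.024): print(x,proj(c,p+R[:,0]*x+[0,0,.001]),proj(c,p+R[:,0]*x-[0,0,.024]))
cv2.imwrite('pics/w12c.png',cv2.resize(c['pixels'][190:330,200:360],None,fx=3,fy=3))
E
```

```text
25.9667 [ 0.43645049 -0.1988911   0.17946349] [[0.9927, -0.1208, 0.0044], [-0.1208, -0.9927, -0.0003], [0.0044, -0.0003, -1.0]] 0.47507788528229555 29.99985158443451
[-5.69813344e-01 -4.53018230e+01  9.69881586e-03]
0.015 [[278.11586616 249.26373895]] [[278.06474589 229.57933942]]
0.018 [[278.11940021 243.62505318]] [[278.06750551 224.5678949 ]]
0.021 [[278.12296215 237.91485633]] [[278.07028354 219.50323764]]
0.024 [[278.12655176 232.13258092]] [[278.07307983 214.38506545]]
```

View pics/w12c.png

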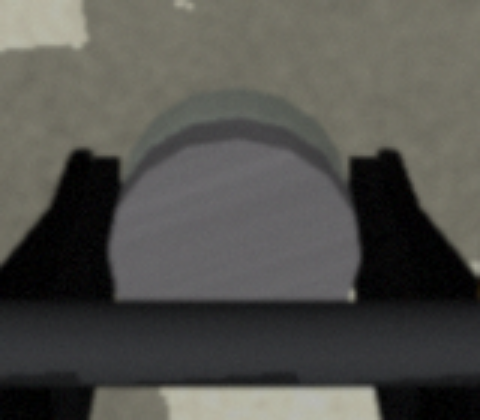

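Pot held level and centred to within 0.5 mm. Carry it to the jar.

Request:
{"method": "arm_command", "body": {
  "deltas": [
    [0,0,0,0,-1.5,0,1],
    [0,0,0,0,-5,0,1],
    [0,0,0,0,-9,0,1],
    [0,0,0,0,-13,0,1],
    [0,0,0,0,-17,0,1],
    [0,0,0,0,-21,0,1],
    [0,0,0,0,-25,0,1],
    [0,0,0,0,-29,0,1]
  ]
}}

```text
time_s: 26.68
tcp_pos: [0.4693, 0.0904, 0.1754]
ee_rot: [[0.993, -0.121, -0.004], [-0.121, -0.993, -0.002], [-0.004, 0.003, -1.0]]
wrist_force: [1.1, -0.6, -0.0]
gripper_width: 0.471
gripper_force: 30.0
```

Request:
{"method": "arm_command", "body": {
  "deltas": [
    [0,0,0,-0.2,-3.8,0,1],
    [0,0,0,-0.4,-7.6,0,1],
    [0,0,0,-0.6,-11.2,0,1],
    [0,0,0,-0.7,-14,0,1],
    [0,0,0,-0.7,-15.8,0,1],
    [0,0,0,-0.7,-16.3,0,1],
    [0,0,0,-0.7,-16.3,0,1],
    [0,0,0,-0.7,-16.3,0,1]
  ]
}}

```text
time_s: 27.35
tcp_pos: [0.4829, 0.2505, 0.1764]
ee_rot: [[0.993, -0.121, -0.002], [-0.121, -0.993, -0.002], [-0.002, 0.002, -1.0]]
wrist_force: [-0.6, -0.4, -0.4]
gripper_width: 0.478
gripper_force: 30.0
```

Request:
{"method": "arm_command", "body": {
  "deltas": [
    [0,0,0,0,0,0,1],
    [0,0,0,0,0,0,1],
    [0,0,0,0,0,0,1]
  ]
}}

```text
time_s: 27.6
tcp_pos: [0.4835, 0.2506, 0.1777]
ee_rot: [[0.993, -0.122, -0.0], [-0.122, -0.993, 0.0], [-0.0, -0.0, -1.0]]
wrist_force: [-0.4, -0.3, -0.2]
gripper_width: 0.475
gripper_force: 30.0
```

```bash
python3 - <<'E'
from h import *
s=sense(); p=s['tcp_pos'];R=s['ee_rot']; print(s['time_s'],p,R.round(4).tolist())
print(R.T@(np.array([.4845,.252,.072])-p)*100)
c=cam('wrist','w13'); J=np.array([.485,.252,.048]); th=np.linspace(0,2*np.pi,60)
im=c['pixels'].copy()
q=proj(c,J+np.c_[.025*np.cos(th),.025*np.sin(th),0*th]); g=cv2.cvtColor(im,6)
print('jar rim rows/cols predicted',q.min(0),q.max(0))
b=((g<40)*255).astype(np.uint8)
cv2.imwrite('pics/w13c.png',cv2.resize(im[120:330,170:390],None,fx=2.8,fy=2.8))
E
```

```text
27.6 [0.48354934 0.25060175 0.17773217] [[0.9925, -0.122, -0.0], [-0.122, -0.9925, 0.0001], [-0.0, -0.0001, -1.0]]
[ 0.0775513  -0.14970095 10.57322427]
jar rim rows/cols predicted [247.5670722  169.39781014] [304.56160538 223.93608779]
```

View pics/w13c.png

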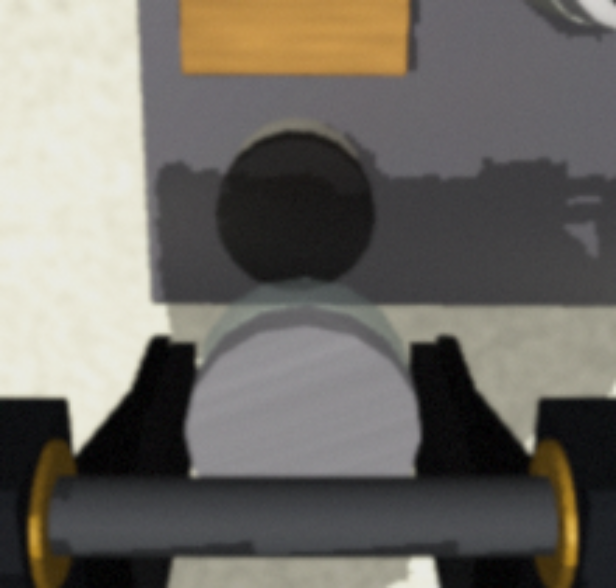

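The jar lid spans full columns 247.5–303.6 and its front is at row 223; predicted 247.6–304.6 and 224, within 1 mm. Lower the pot.

Request:
{"method": "arm_command", "body": {
  "deltas": [
    [0,0,0,0.1,-0.1,2,1],
    [0,0,0,0.1,-0.1,4.5,1],
    [0,0,0,0.1,-0.1,7,1],
    [0,0,0,0.1,-0.1,8.8,1],
    [0,0,0,0.1,-0.1,9.6,1],
    [0,0,0,0.1,-0.1,9.9,1],
    [0,0,0,0.1,-0.1,10,1],
    [0,0,0,0.1,-0.1,10,1]
  ]
}}

```text
time_s: 28.32
tcp_pos: [0.4853, 0.253, 0.0785]
ee_rot: [[0.993, -0.12, 0.002], [-0.12, -0.993, 0.001], [0.001, -0.001, -1.0]]
wrist_force: [0.5, 0.8, -0.0]
gripper_width: 0.47
gripper_force: 30.0
```

Request:
{"method": "arm_command", "body": {
  "deltas": [
    [0,0,0,0,0,0.1,1],
    [0,0,0,0,0,0.2,1],
    [0,0,0,0,0,0.3,1],
    [0,0,0,0,0,0.3,1]
  ]
}}

```text
time_s: 28.65
tcp_pos: [0.4847, 0.2527, 0.0749]
ee_rot: [[0.993, -0.121, 0.0], [-0.121, -0.993, 0.0], [0.0, -0.001, -1.0]]
wrist_force: [-0.8, -0.0, 0.2]
gripper_width: 0.472
gripper_force: 30.0
```

Request:
{"method": "arm_command", "body": {
  "deltas": [
    [0,0,0,0,0,0.1,1],
    [0,0,0,0,0,0.1,1],
    [0,0,0,0,0,0.1,1]
  ]
}}

```text
time_s: 28.9
tcp_pos: [0.4846, 0.2526, 0.0735]
ee_rot: [[0.993, -0.12, -0.0], [-0.12, -0.993, -0.0], [-0.0, 0.0, -1.0]]
wrist_force: [0.8, 0.0, 0.3]
gripper_width: 0.475
gripper_force: 30.0
```

Request:
{"method": "arm_command", "body": {
  "deltas": [
    [0,0,0,0,0,0.1,1],
    [0,0,0,0,0,0.1,1],
    [0,0,0,0,0,0.1,1]
  ]
}}

```text
time_s: 29.15
tcp_pos: [0.4846, 0.2526, 0.0724]
ee_rot: [[0.993, -0.12, -0.0], [-0.12, -0.993, -0.0], [-0.0, 0.0, -1.0]]
wrist_force: [0.3, -0.2, -0.4]
gripper_width: 0.473
gripper_force: 30.0
```

Request:
{"method": "arm_command", "body": {
  "deltas": [
    [0,0,0,0,0,0.05,1],
    [0,0,0,0,0,0.05,1],
    [0,0,0,0,0,0.05,1]
  ]
}}

```text
time_s: 29.4
tcp_pos: [0.4847, 0.2526, 0.072]
ee_rot: [[0.993, -0.121, -0.0], [-0.121, -0.993, -0.0], [-0.0, 0.0, -1.0]]
wrist_force: [0.2, -0.3, -0.5]
gripper_width: 0.475
gripper_force: 30.0
```

Request:
{"method": "arm_command", "body": {
  "deltas": [
    [0,0,0,0,0,0.05,1],
    [0,0,0,0,0,0.1,1],
    [0,0,0,0,0,0.1,1]
  ]
}}

```text
time_s: 29.65
tcp_pos: [0.4847, 0.2527, 0.0718]
ee_rot: [[0.993, -0.12, 0.0], [-0.12, -0.993, -0.0], [0.0, -0.0, -1.0]]
wrist_force: [-1.8, 0.0, 4.2]
gripper_width: 0.477
gripper_force: 30.0
```

Contact. Release, rise, and move aside for a look.

Request:
{"method": "arm_command", "body": {
  "deltas": [
    [0,0,0,0,0,0,-0.1],
    [0,0,0,0,0,0,-0.3],
    [0,0,0,0,0,0,-0.5],
    [0,0,0,0,0,0,-0.5],
    [0,0,0,0,0,-1,-0.5],
    [0,0,0,0,0,-4,-0.5],
    [0,0,0,0,0,-8,-0.5],
    [0,0,0,0,0,-12,-0.5]
  ]
}}

```text
time_s: 30.32
tcp_pos: [0.4842, 0.2521, 0.1923]
ee_rot: [[0.993, -0.12, -0.002], [-0.12, -0.993, -0.002], [-0.001, 0.002, -1.0]]
wrist_force: [0.8, 1.2, 0.2]
gripper_width: 0.751
gripper_force: 0.0
```

Request:
{"method": "arm_command", "body": {
  "deltas": [
    [0,0,0,-1,0,-2,-1],
    [0,0,0,-4,3,-4,-1],
    [0,0,0,-7,7,-5,-1],
    [0,0,0,-8,11,-6,-1],
    [0,0,0,-8,14,-6,-1],
    [0,0,0,-8,15,-6,-1],
    [0,0,0,-8,15,-6,-1],
    [0,0,0,-8,15,-6,-1]
  ]
}}

```text
time_s: 30.98
tcp_pos: [0.3874, 0.1132, 0.2519]
ee_rot: [[0.993, -0.122, 0.002], [-0.122, -0.993, 0.001], [0.002, -0.002, -1.0]]
wrist_force: [0.1, 0.0, -0.0]
gripper_width: 1.002
gripper_force: 0.0
```

```bash
python3 - <<'E'
from h import *
s=sense(); print(s['time_s'],s['tcp_pos'],s['wrist_force'])
c=cam('wrist','w14'); t=cam('scene','s14')
a=c['pixels'][0:260,60:420]; b=cv2.resize(t['pixels'][170:300,280:460],None,fx=2,fy=2)
cv2.imwrite('pics/fin.png',np.hstack([a,b]))
E
```

```text
30.9833 [0.38744148 0.11315914 0.2519003 ] [ 0.14734983  0.01033538 -0.03378712]
```

View pics/fin.png

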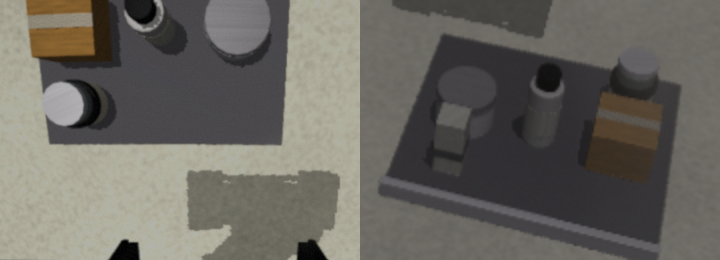

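The pictures show all pieces upright: pot on the jar at (66,104) in the left picture, bottle midway between carton and tin, and slimbox behind the tin at (452,140) in the right picture. Hand in.

```bash
python3 -c "
from h import *
print(finish_job())"
```

```text
the job is handed in; nothing more can be done
None
```

The gift set is complete and handed in after about 31 s of robot time: bottle midway between carton and tin, jar in front of the carton with the pot on its lid, and slim box behind the tin; bottle and jar measured within about 3 mm of target, while pot and slim box were only checked by eye in the final pictures.

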